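# Click the winged socket knob onto the trimming jig's square drive and swing its arm shut

### The arm

A 7-joint arm with a two-finger parallel gripper is mounted at the origin on the work surface. World frame = base frame: x ahead of the robot, y to its left, z up, the work surface at z = 0. Lengths are in m, angles in rad, forces in N, time in s.
With the tool pointing down it reaches from about 0.425 to 1.025 m from the base axis. Payload 9.4 kg.
Tool frame: the origin (TCP) lies at the very end of the fingers, on their centre line; the grasp point (between the pads) lies 19 mm behind it; z points along the fingers, y is the line along which they close (so a half turn about z gives the same grasp; the last joint's range is limited). The gripper opens to 85 mm and grips with 20 to 120 N. Pads are 22 mm wide; open, the fingers measure 114 mm over their backs; the gripper's body (76 mm by 85 mm) begins 54 mm behind the grasp point. The pads swing forward as they close: fully open they stand 13 mm farther back than shut.
Start: joints at [-1.247, 0.599, -0.003, 1.599, 0.002, 0.943, -0.08], TCP at [0.283, 0.668, 0.231] pointing down, gripper open.
Joint ranges: [-2.57, 2.57], [-0.35, 1.97], [-1.29, 1.29], [0.11, 2.56], [-1.05, 4.19], [0.11, 1.86], [-2.63, 2.63]. Speed limits (rad/s): [2.22, 2.22, 3.01, 3.01, 3.14, 3.14, 3.14].

### API

Orientations are given as a rotation vector (axis times angle).
In Python, from plant import robot gives the robot as it stands. The module is installed in compiled form; this text tells all that it offers.
- The arm moves only by the tool servo_tool, never from a script. Its argument "moves" is a list that holds one entry, the list of rows, each a list of 4 numbers: the shift along the tool's x, y, z in m, then the turn about the tool's z in units of 6 degrees (1.0 is 6 degrees). In form: [[[dx, dy, dz, twist], ...]]. A call has 1 to 12 rows; each row shifts and turns the commanded pose from where the row before left it, along the tool's axes as they then stand; what a row does not reach is not made up. A row lasts 1/10 s, in which the tool goes at most 50 mm and 8.59 degrees, less where a joint would pass 70% of its speed; a pose out of reach is approached as far as the arm can. A call with a gripper value outside its range is refused whole. "grip" is the closure, from -1 (fully open) to 1 (shut), set as the call begins (left out, the last holds). The fingers move at their own pace and stop on an object; the grip force is fixed at half the most. Time passes only in rows, so rows that do not move let the fingers close. It gives the time, the measured TCP pose, the force, the opening and the grip force at its end, in the units of the state.
- robot.observe(): the state, without advancing time (a new reading comes with each control period).
- robot.read_camera(name): name is "scene" or "top" or "wrist"; returns a dict with "img" (420x560x3 uint8, red, green, blue), "camera_matrix" (3x3 intrinsics, pixels), "k1" (the pictures are not rectified: a ray, as slopes to the right and down, at radius r is drawn at 1 + k1 r^2 times it, then the intrinsics apply), "cam_to_world" (4x4, takes a point from camera to world coordinates). Camera axes: x right, y down, z forward; pixel columns grow to the right and rows downward; lengths in m; the calibration is good to about 2 mm. A picture is of the moment at which its call begins. There is no depth.
- robot.job_done(): hands the job in; it is judged then, once.
The state is a dict: "time_s": time; "joints": joint angles; "qvel": joint speeds; "joint_efforts": joint torques, N m; "tool_pos": TCP position; "eef_rot": TCP orientation; "wrist_force": force on the tool from outside, world axes, zero at the start; "wrist_torque": the same for the moment, N m; "gripper_width": finger opening in m; "grip_force": force on a finger pad.
Only numpy, scipy, OpenCV 4.12 (cv2) and the standard library are available. Lean on these libraries where they do the work, as an engineer would, in place of code of your own. Each camera call takes 0.05 s, during which the arm holds its last target. There are 200 camera calls.

### The job

Pick up the winged socket knob and push it down onto the square drive of the trimming jig until the spring balls click and the knob is fully home; stop pushing as soon as it clicks, so that the sprung spindle is not driven on down, and never push it to the bottom of its spring. Then turn the knob clockwise (seen from above) until the jig's swing arm lies over the clear lens moulding against its stop pin, and let go, leaving the knob clicked on. Do not push on the jig itself with the fingers, and leave the other things on the bench where they are.

Things in the scene. Friction and masses are not known exactly. Their poses are not given: they have to be found in the camera images.
- knob: Loose winged socket knob, upright on the bench, 150 g: a steel barrel 36 x 36 x 26 mm high with a flat black wing on top, 52 mm long (knob's x), 16 thick (its y), 36 tall; grip it across the thickness. Underside: a 20 mm square hole, 22 deep, sides along x and y, mouth bevelled to 23; each inner wall has a groove for a ball, so it fits in any of four turns. Origin: centre of underside, z up.
- jig: Fixed trimming jig: aluminium base 150 x 110 mm, a grey nest with a clear moulding of 5 small lenses, and a sprung upright spindle. Origin: on the spindle's axis, 22 mm below the base's top, which is 22 to 36 mm above the bench; the moulding's centre is 73 mm along +x; an 8 mm stop pin stands at x 44, y -11.5 mm. It stands left or right of the robot, the knob on the other side.
- seat (a point): Centre of the spindle's 36 mm round shoulder, 78 to 92 mm above the bench when not pressed; the knob's underside rests on it when fully home. Turns with the spindle, z up. On it stands the square drive: 19 mm wide, sides along the point's x and y, 20 tall, its top 4 mm bevelled to 15. The swing arm, 14 mm wide, top 10 mm below the shoulder, reaches 86 mm out along the point's +x.
- sleeve (a joint): How far the sprung spindle with drive and arm is pressed down (m): 0 free, 0.0265 at the bottom of its spring (28 N). It gives from 2 N on, 1 mm for each further 1 N. Forcing the knob over the balls takes some 12 to 23 N, so the spindle sinks up to 21 mm first; at the click the push drops at once by 5 N or more as the spindle springs back up to the knob. Stop there: press on to 17 mm at most.
- ball (a joint): How far the 10 mm spring ball in the drive's +x face, 8 mm above the shoulder, is pressed in (m): 0 fully out (3 mm proud) when the drive is bare or the ball has clicked into the knob's groove; 0.002 to 0.003 while the knob's wall rides over it. Spring: 7 N and 2.7 N more per mm. Clicked, the two balls hold the knob against 10 N of pull or more.
- spindle (a joint): Angle of spindle and swing arm (rad), growing clockwise seen from above: 0 with the arm swung out to the jig's left (80 degrees from the jig's x), 1.4 with the arm along the jig's +x over the moulding and against the stop pin, its end of travel. Starts from 0 to 0.5. Takes about 0.1 N m to turn and stays where it is left.
- round_knob: Bystander: a loose round knob, steel barrel 40 mm across with a 44 mm round black top, 46 mm tall, no wing and no hole. Origin: centre of the underside.
- nippers: Bystander: side cutters with red handles lying on the bench, about 140 mm long and 56 mm wide, 12 mm high. Origin: near the pivot, on the bench; jaws to its +x.
- tape: Bystander: a loose cardboard tape core, 90 mm across, 24 mm tall. Origin: centre of the underside.
- lens_a: Bystander: a loose clear plastic lens, 26 mm across, 8 mm high. Origin: centre of the underside.
- lens_b: Bystander: another such lens.
- ball_b (a joint): The same for the like ball in the drive's -x face.
Things that resemble listed ones, but are neither listed nor needed, are in the scene too. What is shaped like the knob but yellow is not meant.

How it is judged:
By the outcome, as a careful person would: the job done as asked, in the order asked, and still so for the second after the job is handed in, with the robot touching nothing.
It also fails if it takes over 61 s, if anything falls off the work surface, if the arm or the gripper's body presses on something with over 40 N, if the wrist force passes 120 N, or if a joint passes its speed limit or range.

## Working session

There is one attempt and no reset: what is moved stays moved. The work goes in short steps, Python scripts to look and compute and a tool call to move; the robot and the scene stay as the last step left them, time stands still between calls to the robot, and variables do not carry over. Pictures are saved under pics/ and viewed, at most 10 in all, crops included, and the job is handed in when it is done.

Besides the shell and the picture viewer there is one more tool, called after "Emit:" as name([rows], argument=value, ...), one row to a line, values as JSON. servo_tool: Moves the arm, as the interface text tells. Its arguments: {"type":"object","properties":{"moves":{"type":"array","items":{"type":"array","items":{"type":"array","items":{"type":"number"}}}},"grip":{"type":"number"}},"required":["moves"]}

```bash
mkdir -p pics
cat > h.py <<'E'
import numpy as np, cv2, json
from plant import robot
from scipy.spatial.transform import Rotation as R
def cap(n,f):
    c=robot.read_camera(n); cv2.imwrite(f'pics/{f}.png',c['img'][:,:,::-1])
    np.savez(f'pics/{f}.npz',**c); return c
def load(f): return np.load(f'pics/{f}.npz')
def D(c): return np.array([float(c['k1']),0,0,0,0])
def ray(c,u,v):
    p=cv2.undistortPoints(np.array([[[u,v]]],float),c['camera_matrix'],D(c))[0,0]
    T=c['cam_to_world']; return T[:3,3],T[:3,:3]@np.array([p[0],p[1],1])
def atz(c,u,v,z):
    o,d=ray(c,u,v); return o+d*(z-o[2])/d[2]
def proj(c,P):
    T=np.linalg.inv(c['cam_to_world']); P=np.atleast_2d(P).astype(float)
    return cv2.projectPoints(P,cv2.Rodrigues(T[:3,:3])[0],T[:3,3],c['camera_matrix'],D(c))[0][:,0]
def tri(obs):
    A=np.zeros((3,3));b=np.zeros(3)
    for c,u,v in obs:
        o,d=ray(c,u,v);d=d/np.linalg.norm(d);M=np.eye(3)-np.outer(d,d);A+=M;b+=M@o
    return np.linalg.solve(A,b)
def st():
    s=robot.observe(); np.set_printoptions(precision=4,suppress=True)
    for k in s: print(k,np.array(s[k]))
    print(R.from_rotvec(s['eef_rot']).as_matrix())
E
python3 - <<'E'
from h import *
st()
for n in ['scene','top','wrist']:
    c=cap(n,n+'0'); print(n,c['camera_matrix'],c['k1'],c['cam_to_world'])
E
```

```text
time_s 0.0
joints [-1.2467  0.6001 -0.0025  1.6002  0.0018  0.9429 -0.0798]
qvel [ 0.0007 -0.0001  0.0005  0.      0.0015 -0.0025 -0.0012]
joint_efforts [  0.0001 -77.6447   1.5647 -25.7993   0.0123   0.0093  -0.    ]
tool_pos [0.2827 0.6671 0.2304]
eef_rot [-0.6253 -3.0786  0.0024]
wrist_force [-0.2461 -0.0977 -0.1799]
wrist_torque [0.0074 0.0192 0.0315]
grip_force 0.0
gripper_width 0.08560362928937575
[[-0.9208  0.3901 -0.0005]
 [ 0.3901  0.9208 -0.0015]
 [-0.0001 -0.0015 -1.    ]]
scene [[449.6148   0.     280.8469]
 [  0.     449.6148 206.9564]
 [  0.       0.       1.    ]] -0.0205501773646538 [[ 0.3711  0.6739 -0.6389  1.1638]
 [ 0.9284 -0.256   0.2693 -0.2851]
 [ 0.018  -0.6931 -0.7206  0.7798]
 [ 0.      0.      0.      1.    ]]
top [[451.9081   0.     279.4989]
 [  0.     451.9081 204.4001]
 [  0.       0.       1.    ]] -0.09309121664750153 [[-0.0261 -0.991   0.1316  0.4435]
 [-0.9995  0.0234 -0.022  -0.0022]
 [ 0.0187 -0.1321 -0.9911  0.9319]
 [ 0.      0.      0.      1.    ]]
wrist [[341.8905   0.     273.0333]
 [  0.     341.8905 211.0787]
 [  0.       0.       1.    ]] -0.08204682919135488 [[ 0.3903  0.885   0.254   0.2186]
 [ 0.9207 -0.3753 -0.1074  0.6944]
 [ 0.0003  0.2757 -0.9612  0.3717]
 [ 0.      0.      0.      1.    ]]
```

View pics/scene0.png

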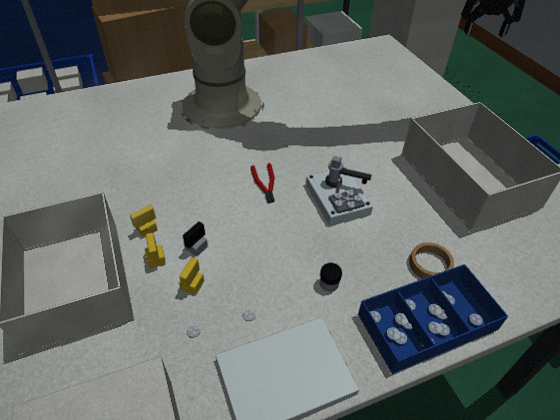

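View pics/top0.png

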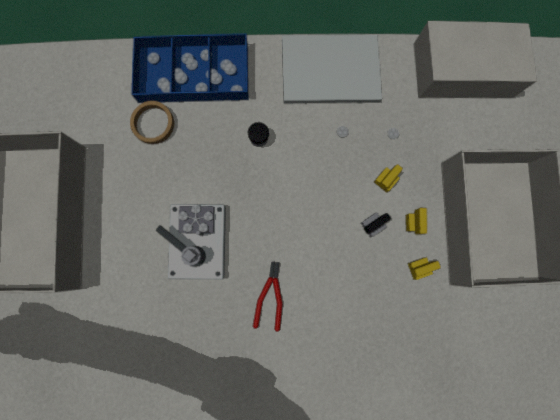

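The only candidate with a black wing on a steel barrel is at top (376,223) / scene (195,238). The three of the same shape, at top (390,178), (418,221) and (425,268), are yellow, and the black one at (258,133) is round with no wing. So the knob is at (376,223), and I'll confirm it in a crop.

Run:
```python
from h import *
t=cv2.imread('pics/top0.png');s=cv2.imread('pics/scene0.png')
def cr(i,u,v,w,h,k): return cv2.resize(i[v-h//2:v+h//2,u-w//2:u+w//2],None,fx=k,fy=k,interpolation=cv2.INTER_CUBIC)
a=cr(t,376,223,50,38,8);b=cr(t,196,242,100,76,4);c=cr(s,195,238,50,38,8);d=cr(s,340,185,100,76,4)
cv2.imwrite('pics/crop1.png',np.vstack([np.hstack([a,b]),np.hstack([c,d])]))
```

```text
(no output)
```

View pics/crop1.png

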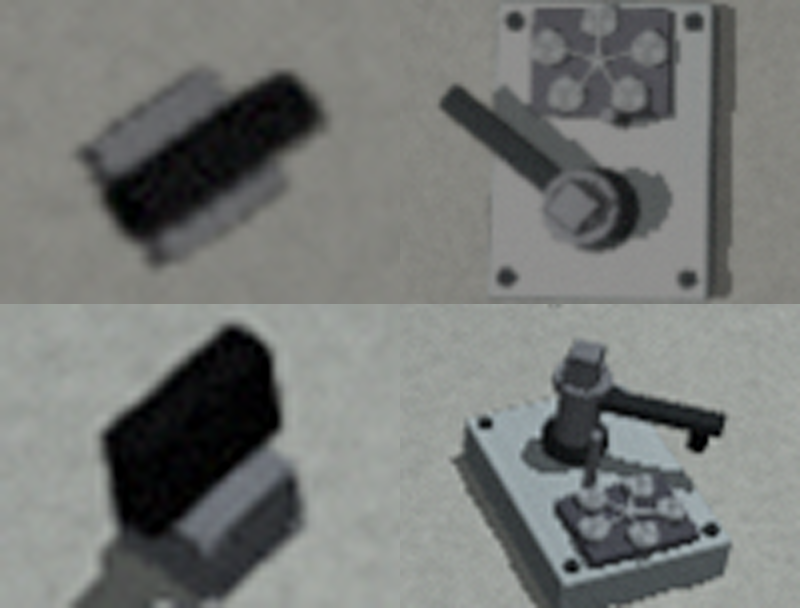

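The crop confirms it: black wing on a steel barrel at top (377,223). The jig shows its bare square drive at top ≈(190,255), with the swing arm pointing up-left to ≈(160,230). Next I'll get coarse positions for both.

Run:
```python
from h import *
t=load('top0');s=load('scene0')
A=lambda x,y:(351+x/8,204+y/8); B=lambda x,y:(146+(x-400)/4,204+y/4)
C=lambda x,y:(170+x/8,219+(y-304)/8); Dd=lambda x,y:(290+(x-400)/4,147+(y-304)/4)
print('knob top ends',atz(t,*A(130,208),.062),atz(t,*A(305,98),.062))
print('tri drive top',tri([(t,*B(574,206)),(s,*Dd(587,349))]))
print('tri arm tip', tri([(t,*B(450,96)),(s,*Dd(722,420))]))
print('base corners', [atz(t,*B(x,y),.03)[:2] for x,y in [(497,4),(490,296),(708,299),(713,4)]])
# knob base via scene: barrel bottom corners
for x,y in [(205,598),(300,520)]: print('bar',atz(s,*C(x,y),0))
```

```text
knob top ends [ 0.50480282 -0.19058078  0.062     ] [ 0.5305429  -0.23520543  0.062     ]
tri drive top [0.46381025 0.14721914 0.10369623]
tri arm tip [0.51810973 0.2121167  0.07305029]
base corners [array([0.56718336, 0.19800152]), array([0.42157445, 0.20117617]), array([0.41784502, 0.09318362]), array([0.5646154 , 0.08897967])]
bar [ 0.54327096 -0.22134958  0.        ]
bar [ 0.52617819 -0.19008966  0.        ]
```

Knob is at ≈(0.518,-0.213) with its wing along -60°, and the spindle is at ≈(0.464,0.147). On the way to the knob I'll stop over the jig to look at it closely with the wrist camera.

Emit:
servo_tool([
  [[-0.0308,-0.034,0,0],[-0.0308,-0.034,0,0],[-0.0308,-0.034,0,0],[-0.0308,-0.034,0,0],[-0.0308,-0.034,0,0],[-0.0308,-0.034,0,0],[-0.0308,-0.034,0,0],[-0.0308,-0.034,0,0],[-0.0308,-0.034,0,0],[-0.0308,-0.034,0,0],[-0.0308,-0.034,0,0],[-0.0308,-0.034,0,0]],
])

```text
time_s: 1.35
tool_pos: [0.4643, 0.1459, 0.2314]
eef_rot: [0.625, 3.079, 0.0]
wrist_force: [0.1, -0.2, -0.5]
gripper_width: 0.0851
grip_force: 0.0
```

Emit:
servo_tool([
  [[0,0,0,1],[0,0,0,1],[0,0,0,1],[0,0,0,1],[0,0,0,1],[0,0,0,1],[0,0,0,0],[0,0,0,0]],
])

```text
time_s: 2.15
tool_pos: [0.4639, 0.1478, 0.2312]
eef_rot: [1.542, 2.737, -0.0]
wrist_force: [0.7, -0.3, 0.4]
gripper_width: 0.0858
grip_force: 0.0
```

Run:
```python
from h import *
c=cap('wrist','wjig'); st(); print(c['cam_to_world'])
i=cv2.imread('pics/wjig.png'); cv2.imwrite('pics/wjigL.png',cv2.resize(i,(800,600)))
```

```text
time_s 2.2
joints [-0.575   0.3193  0.195   2.1417 -0.0958  0.6886  0.2293]
qvel [ 0.0055  0.0013 -0.      0.      0.0015  0.0015 -0.0055]
joint_efforts [ -0.1811 -47.8651   2.6026 -20.1802   0.0018   0.0022  -0.0403]
tool_pos [0.4639 0.1478 0.2313]
eef_rot [-1.5419 -2.7372  0.0001]
wrist_force [0.4667 0.1303 0.1528]
wrist_torque [0.0187 0.001  0.0688]
grip_force 0.0
gripper_width 0.08543155051064108
[[-0.5182  0.8552 -0.    ]
 [ 0.8552  0.5182 -0.    ]
 [-0.     -0.0001 -1.    ]]
[[ 0.8552  0.4979  0.1438  0.4278]
 [ 0.5182 -0.8226 -0.2339  0.2073]
 [ 0.0018  0.2746 -0.9616  0.3724]
 [ 0.      0.      0.      1.    ]]
```

View pics/wjigL.png

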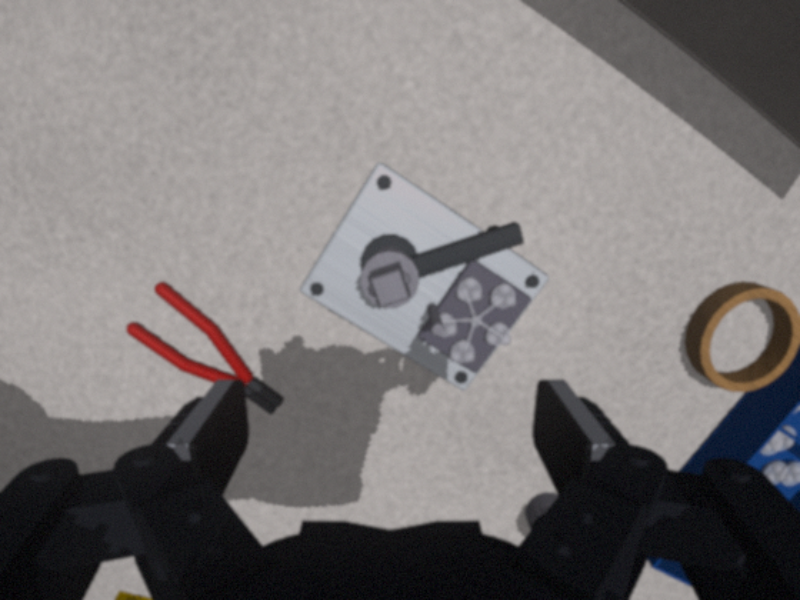

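The drive top is at ≈(387,292) in the enlarged picture, and the arm runs right to its tip at (521,233). The jig base is unobstructed. Next, over to the knob.

Emit:
servo_tool([
  [[-0.0374,-0.0157,0,0],[-0.0374,-0.0157,0,0],[-0.0374,-0.0157,0,0],[-0.0374,-0.0157,0,0],[-0.0374,-0.0157,0,0],[-0.0374,-0.0157,0,0],[-0.0374,-0.0157,0,0],[-0.0374,-0.0157,0,0],[-0.0374,-0.0157,0,0],[0,0,0.04,0],[0,0,0.04,0],[0,0,0,0]],
])

```text
time_s: 3.4
tool_pos: [0.5139, -0.2129, 0.1474]
eef_rot: [-1.541, -2.729, 0.002]
wrist_force: [-0.3, 0.4, 0.3]
gripper_width: 0.0857
grip_force: 0.0
```

Run:
```python
from h import *
c=cap('wrist','wknob'); st()
w=cv2.imread('pics/wknob.png'); j=cv2.imread('pics/wjig.png')
a=proj(c,[.518,-.213,.062])[0]; print(a)
u,v=map(int,a); x0,y0=u-50,v-50
A=cv2.resize(w[y0:y0+100,x0:x0+100],(400,400),interpolation=cv2.INTER_CUBIC)
B=cv2.resize(j[150:250,245:375],(520,400),interpolation=cv2.INTER_CUBIC)[:,:400+0]
E2=cv2.resize(j[180:230,245:297],(416,400),interpolation=cv2.INTER_CUBIC)[:,:400]
print(x0,y0); cv2.imwrite('pics/crop2.png',np.hstack([A,E2]))
```

```text
time_s 3.45
joints [ 0.1485  0.5189  0.2043  2.0665 -0.1852  0.5779  1.0254]
qvel [-0.0185 -0.0549  0.0198 -0.0396  0.0084  0.0289 -0.0129]
joint_efforts [  0.4411 -57.8849   3.7938 -15.7732  -0.138   -0.5037   0.1573]
tool_pos [ 0.5151 -0.2133  0.1498]
eef_rot [-1.5423 -2.7315  0.0015]
wrist_force [ 0.5679 -0.0454  0.1932]
wrist_torque [-0.0138  0.0059  0.0027]
grip_force 0.0
gripper_width 0.08524779338531592
[[-0.5165  0.8563 -0.0046]
 [ 0.8563  0.5165  0.0015]
 [ 0.0037 -0.0032 -1.    ]]
[278.114  221.5804]
228 171
```

View pics/crop2.png

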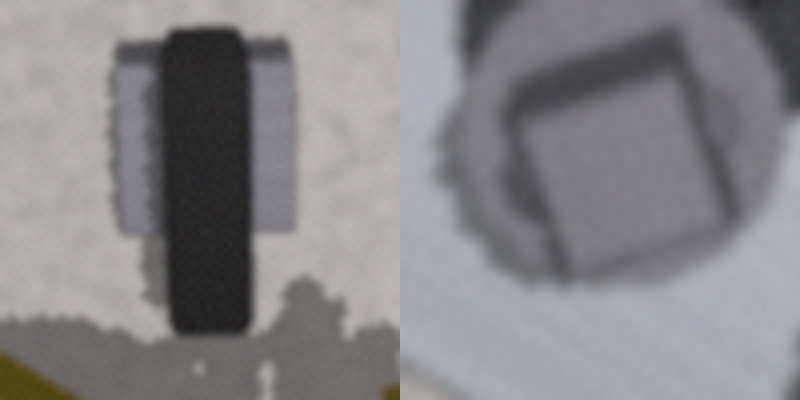

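Left: the knob's wing is almost along image-vertical (x≈163–250, y≈28–333) and the barrel top is centred at ≈(208,150). Right: the drive's top face has corners at ≈(525,118), (682,68), (738,215) and (572,278).

Run:
```python
from h import *
k=load('wknob');j=load('wjig')
K=lambda x,y:(228+x/4,171+y/4); J=lambda x,y:(245+(x-400)/8,180+y/8)
P=np.array([atz(k,*K(*p),.026) for p in [(118,65),(122,235),(297,235),(295,65)]])
print('barrel c',P.mean(0),'len',np.linalg.norm(P-np.roll(P,1,0),axis=1))
d=P[0]+P[3]-P[1]-P[2];print('ang x',np.degrees(np.arctan2(d[1],d[0])))
W=np.array([atz(k,*K(*p),.062) for p in [(169,330),(250,330),(164,45),(247,45)]])
d=W[2]+W[3]-W[0]-W[1];print('wing mid',W.mean(0),'ang',np.degrees(np.arctan2(d[1],d[0])),'w',np.linalg.norm(W[0]-W[1]))
e=(W[0]+W[1])/2;d/=np.linalg.norm(d);print('wing near end +26',e+d*.026)
for z in [.102,.104,.106]:
    P=np.array([atz(j,*J(*p),z) for p in [(525,118),(682,68),(738,215),(572,278)]])
    a=[np.degrees(np.arctan2(*(P[(i+1)%4]-P[i])[1::-1])) for i in range(4)]
    print(z,'drive',P.mean(0),'len',np.linalg.norm(P-np.roll(P,1,0),axis=1),np.mod(a,90))
L=lambda x,y:(x*.7,y*.7)
# shoulder centre in top + wjig
Q=np.array([atz(j,*L(*p),.074) for p in [(517,224),(415,254),(522,243),(419,276)]])
for a,b in [(0,1),(2,3)]: print('arm',np.degrees(np.arctan2(*(Q[a]-Q[b])[1::-1])))
# triangulate drive top from all three views
t=load('top0');s=load('scene0')
u,v=np.array([J(*p) for p in [(525,118),(682,68),(738,215),(572,278)]]).mean(0)
print(tri([(j,u,v),(s,290+187/4,147+45/4)]),tri([(j,u,v),(s,290+187/4,147+45/4),(t,146+174/4,204+206/4)]))
```

```text
barrel c [ 0.51997276 -0.21255151  0.026     ] len [0.03468258 0.03511822 0.03549411 0.03513668]
ang x 122.38225997679172
wing mid [ 0.51806    -0.21072062  0.062     ] ang 122.17557399488896 w 0.014475689605507432
wing near end +26 [ 0.51796851 -0.21057519  0.062     ]
0.102 drive [0.46434974 0.1488332  0.102     ] len [0.01757003 0.01671996 0.01644971 0.01832434] [49.23705365 51.95819899 52.74476244 46.66293017]
0.104 drive [0.46407931 0.14926538 0.104     ] len [0.01744007 0.01659629 0.01632804 0.0181888 ] [49.23705365 51.95819899 52.74476244 46.66293017]
0.106 drive [0.46380888 0.14969757 0.106     ] len [0.01731012 0.01647262 0.01620637 0.01805327] [49.23705365 51.95819899 52.74476244 46.66293017]
arm 47.97474810094176
arm 49.51234846809566
[0.46395437 0.14893787 0.10336713] [0.46376254 0.14800319 0.10286807]
```

Emit:
servo_tool([
  [[0,0.0018,0,-0.2],[0,0,0.03,0],[0,0,0.03,0],[0,0,0.03,0],[0,0,0,0],[0,0,0,0],[0,0,0,0]],
])

```text
time_s: 4.15
tool_pos: [0.5193, -0.213, 0.0635]
eef_rot: [1.515, 2.749, 0.001]
wrist_force: [0.0, -0.0, 0.2]
gripper_width: 0.0854
grip_force: 0.0
```

Run:
```python
from h import *
st(); c=cap('wrist','wpre')
M=R.from_rotvec(robot.observe()['eef_rot']).as_matrix(); print(np.degrees(np.arctan2(M[1,0],M[0,0])))
cv2.imwrite('pics/wpreL.png',c['img'][:,:,::-1])
```

```text
time_s 4.15
joints [ 0.1946  0.6535  0.1379  2.1126 -0.2241  0.3856  1.0754]
qvel [ 0.0004  0.0003 -0.0017  0.0061 -0.0041 -0.006  -0.0008]
joint_efforts [  0.0129 -65.8361   3.8908 -11.6296   0.0116   0.0237   0.0036]
tool_pos [ 0.5193 -0.213   0.0635]
eef_rot [1.5151 2.7486 0.001 ]
wrist_force [ 0.0111 -0.0267  0.2362]
wrist_torque [ 0.0101 -0.0137  0.0079]
grip_force 0.0
gripper_width 0.08542452039257169
[[-0.5339  0.8455  0.003 ]
 [ 0.8455  0.5339 -0.0009]
 [-0.0024  0.002  -1.    ]]
122.26221616899146
```

View pics/wpreL.png

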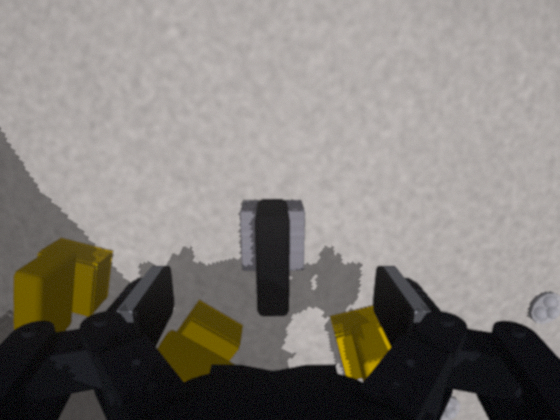

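Wing at x≈273, midway between the fingers (inner edges 173 and 377). Yellow knobs stand near the right finger, so I'll half-close first and then descend.

Emit:
servo_tool([
  [[0.001,0,0,0],[0,0,0,0],[0,0,0,0],[0,0,0,0],[0,0,0,0],[0,0,0,0]],
], grip=0.1)

```text
time_s: 4.8
tool_pos: [0.5175, -0.2118, 0.0612]
eef_rot: [-1.517, -2.751, 0.0]
wrist_force: [-0.6, 0.6, 0.2]
gripper_width: 0.0383
grip_force: 0.0
```

Emit:
servo_tool([
  [[0,0,0.011,0],[0,0,0.011,0],[0,0,0.01,0],[0,0,0,0],[0,0,0,0],[0,0,0,0]],
])

```text
time_s: 5.4
tool_pos: [0.5175, -0.2119, 0.0293]
eef_rot: [1.518, 2.751, -0.0]
wrist_force: [0.6, 0.9, -0.1]
gripper_width: 0.0386
grip_force: 0.0
```

Emit:
servo_tool([
  [[0,0.001,-0.002,0],[0,0,0,0],[0,0,0,0],[0,0,0,0],[0,0,0,0],[0,0,0,0],[0,0,0,0]],
], grip=1)

```text
time_s: 6.1
tool_pos: [0.5187, -0.2113, 0.032]
eef_rot: [1.517, 2.75, 0.001]
wrist_force: [-0.9, 0.8, 6.7]
gripper_width: 0.0151
grip_force: 59.4
```

Emit:
servo_tool([
  [[0,0,-0.02,0],[0,0,-0.03,0],[0,0,-0.04,0],[0,0,-0.04,0],[0,0,-0.03,0],[0,0,0,0],[0,0,0,0],[0,0,0,0]],
])

```text
time_s: 6.9
tool_pos: [0.5177, -0.2109, 0.1903]
eef_rot: [-1.516, -2.75, 0.0]
wrist_force: [0.7, -0.1, -1.3]
gripper_width: 0.0151
grip_force: 58.7
```

Run:
```python
from h import *
st()
M=R.from_rotvec(robot.observe()['eef_rot']).as_matrix(); print(np.degrees(np.arctan2(M[1,0],M[0,0])))
```

```text
time_s 6.9
joints [ 0.1229  0.4622  0.2293  2.0328 -0.165   0.6654  1.0221]
qvel [ 0.0023  0.0129 -0.0039  0.0024  0.0008  0.001  -0.0002]
joint_efforts [ -0.0252 -60.9168   4.3357 -20.062    0.0144  -0.0064  -0.0006]
tool_pos [ 0.5177 -0.2109  0.1903]
eef_rot [-1.5163 -2.7496  0.0004]
wrist_force [ 0.7068 -0.1325 -1.3199]
wrist_torque [-0.0064  0.0249  0.0003]
grip_force 58.73282432556152
gripper_width 0.015128352384085842
[[-0.5336  0.8457 -0.0016]
 [ 0.8457  0.5336  0.0006]
 [ 0.0013 -0.001  -1.    ]]
122.24894778413953
```

Emit:
servo_tool([
  [[0.037,0.0163,0,0],[0.037,0.0163,0,0],[0.037,0.0163,0,0],[0.037,0.0163,0,0],[0.037,0.0163,0,0],[0.037,0.0163,0,0],[0.037,0.0163,0,0],[0.037,0.0163,0,0],[0.037,0.0163,0,0],[0,0,0,-1],[0,0,0,-1],[0,0,0,-1]],
])

```text
time_s: 8.1
tool_pos: [0.4639, 0.149, 0.1898]
eef_rot: [-1.059, -2.956, 0.003]
wrist_force: [-0.1, -0.2, -1.4]
gripper_width: 0.0157
grip_force: 58.7
```

Emit:
servo_tool([
  [[0,0,0.02,0],[0,0,0.02,0],[0,0,0,0],[0,0,0,0],[0,0,0,0]],
])

```text
time_s: 8.6
tool_pos: [0.4649, 0.1486, 0.1515]
eef_rot: [1.069, 2.954, -0.0]
wrist_force: [0.4, -0.4, -1.2]
gripper_width: 0.0153
grip_force: 58.7
```

Run:
```python
from h import *
w=cap('wrist','wabove');s=cap('scene','sabove');t=cap('top','tabove');st()
o=robot.observe();M=R.from_rotvec(o['eef_rot']).as_matrix();p=np.array(o['tool_pos']); print(np.degrees(np.arctan2(M[1,0],M[0,0])))
def cr(c,P,k,sz=400):
    u,v=proj(c,P)[0].astype(int);n=sz//k//2;print(u-n,v-n)
    return cv2.resize(c['img'][v-n:v+n,u-n:u+n,::-1],(sz,sz),interpolation=cv2.INTER_CUBIC)
cv2.imwrite('pics/crop3.png',np.hstack([cr(w,p-[0,0,.0],2),cr(s,p-[0,0,.03],5)]))
```

```text
time_s 8.75
joints [-0.5217  0.4443  0.1315  2.2156 -0.1207  0.487   0.5807]
qvel [-0.0002 -0.0004 -0.0023  0.0025 -0.0004 -0.0028  0.0003]
joint_efforts [  0.0285 -53.8964   2.6865 -15.0656   0.0106   0.0064  -0.002 ]
tool_pos [0.4651 0.1488 0.1519]
eef_rot [1.0681 2.9536 0.0011]
wrist_force [ 1.014  -0.6333 -0.6804]
wrist_torque [0.0031 0.031  0.0101]
grip_force 58.666468262672424
gripper_width 0.015512327504210768
[[-0.7687  0.6396  0.001 ]
 [ 0.6396  0.7687  0.0004]
 [-0.0005  0.001  -1.    ]]
140.2391250236682
173 173
297 112
```

View pics/crop3.png

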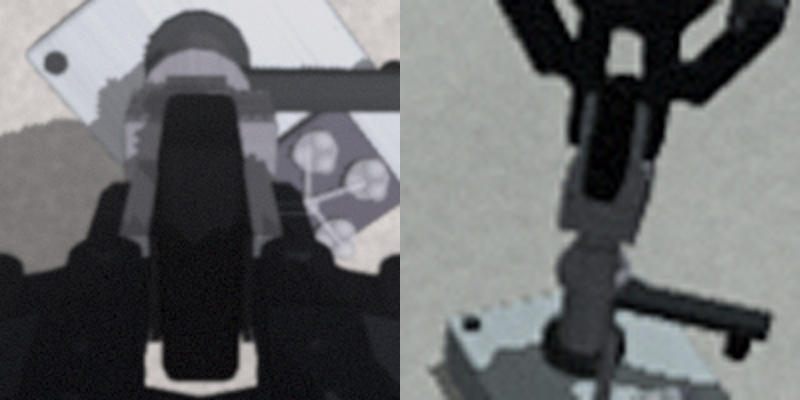

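Wrist view: the arm is level in the image, and the barrel (127–275) is centred on the shoulder (148–250). I'll check the other axis by projecting into the scene view.

Run:
```python
from h import *
s=load('sabove');t=load('tabove');w=load('wabove')
o=robot.observe();M=R.from_rotvec(o['eef_rot']).as_matrix();p=np.array(o['tool_pos'])
S=lambda P:(proj(s,P)-[297,112])*5+[400,0]
print('shoulder pred',S([.464,.1488,.0835]),'rim',S([[.464+.018*np.cos(a),.1488+.018*np.sin(a),.0835] for a in np.linspace(0,6.28,16)])[:,0][[0]], )
r=S([[.464+.018*np.cos(a),.1488+.018*np.sin(a),.0835] for a in np.linspace(0,6.28,60)]);print(r.min(0),r.max(0))
for z in [-.032,-.006]:
    print('barrel',z,S([p+M[:,0]*a*.018+M[:,1]*b*.018+[0,0,z] for a,b in [(1,1),(1,-1),(-1,-1),(-1,1)]]))
W=lambda P:(proj(w,P)-[173,173])*2
print('wrist barrel top',W([p+M[:,0]*a*.018+M[:,1]*b*.018+[0,0,-.006] for a,b in [(1,1),(1,-1)]]))
print('wrist bottom',W([p+M[:,0]*a*.018+M[:,1]*b*.018+[0,0,-.032] for a,b in [(1,1),(1,-1)]]))
r=W([[.464+.018*np.cos(a),.1488+.018*np.sin(a),.0835] for a in np.linspace(0,6.28,60)]);print('w shoulder',r.min(0),r.max(0))
print('s dirs',S([.464,.1488,.0835])-S([.474,.1488,.0835]),S([.464,.1488,.0835])-S([.464,.1588,.0835]))
```

```text
shoulder pred [[594.67374704 263.82071757]] rim [611.91596267]
[556.69675614 239.23261396] [632.68436467 288.97982088]
barrel -0.032 [[650.32922845 190.30260134]
 [575.1346104  174.31039456]
 [556.88889556 220.78516759]
 [633.72457391 237.47600416]]
barrel -0.006 [[657.33774701 145.79799326]
 [580.7437798  129.82566905]
 [562.3002838  176.09246807]
 [640.59929986 192.77450769]]
wrist barrel top [[279.37274634 116.6089803 ]
 [121.12030536 116.72298073]]
wrist bottom [[268.2452324   83.91991108]
 [131.85217542  84.01362122]]
w shoulder [141.95798631  48.25006408] [253.65362676 154.50680078]
s dirs [[ -9.53304279 -13.02091708]] [[-18.81553697   4.83979125]]
```

Emit:
servo_tool([
  [[0,0,0.003,0],[0,0,0.003,0],[0,0,0.003,0],[0,0,0.003,0],[0,0,0.003,0],[0,0,0,0],[0,0,0,0]],
])

```text
time_s: 9.45
tool_pos: [0.4645, 0.1487, 0.1361]
eef_rot: [-1.068, -2.954, 0.001]
wrist_force: [-0.5, 0.8, -0.3]
gripper_width: 0.0149
grip_force: 58.9
```

Run:
```python
from h import *
o=robot.observe();M=R.from_rotvec(o['eef_rot']).as_matrix();f=np.array(o['wrist_force'])
print(o['tool_pos'],'F tool',M.T@f,'T tool',M.T@np.array(o['wrist_torque']))
```

```text
[0.4645332  0.14866452 0.1361256 ] F tool [0.92148199 0.32742824 0.29752056] T tool [ 0.05094705  0.25669509 -0.01679209]
```

Emit:
servo_tool([
  [[0,0,0.002,0],[0,0,0.002,0],[0,0,0,0],[0,0,0,0]],
])

```text
time_s: 9.85
tool_pos: [0.4642, 0.1491, 0.1322]
eef_rot: [-1.067, -2.954, 0.0]
wrist_force: [-3.8, 2.5, 1.9]
gripper_width: 0.0156
grip_force: 59.2
```

```bash
cat > f.py <<'E'
from h import *
o=robot.observe();M=R.from_rotvec(o['eef_rot']).as_matrix();f=np.array(o['wrist_force'])
print(np.round(o['tool_pos'],4),'F tool',np.round(M.T@f,2),'T tool',np.round(M.T@np.array(o['wrist_torque']),3),'yaw',round(np.degrees(np.arctan2(M[1,0],M[0,0])),2))
E
python3 f.py
```

```text
[0.4642 0.1491 0.1322] F tool [ 4.56 -0.53 -1.89] T tool [-0.027  1.388  0.053] yaw 140.27
```

Emit:
servo_tool([
  [[0.001,0,0,0],[0,0,0,0],[0,0,0,0]],
])

```text
time_s: 10.15
tool_pos: [0.4638, 0.1494, 0.1323]
eef_rot: [-1.068, -2.954, 0.0]
wrist_force: [-3.7, 3.0, 1.8]
gripper_width: 0.0153
grip_force: 59.1
```

```bash
python3 f.py
```

```text
[0.4638 0.1494 0.1323] F tool [ 4.71 -0.05 -1.76] T tool [0.038 1.295 0.031] yaw 140.25
```

Emit:
servo_tool([
  [[0.0015,0,0,0],[0,0,0,0],[0,0,0,0]],
])

```text
time_s: 10.45
tool_pos: [0.4629, 0.1498, 0.1322]
eef_rot: [1.069, 2.954, -0.001]
wrist_force: [-0.7, -1.6, 0.5]
gripper_width: 0.015
grip_force: 58.9
```

```bash
python3 f.py
```

```text
[0.4629 0.1498 0.1322] F tool [-0.49 -1.69 -0.46] T tool [0.495 0.208 0.038] yaw 140.21
```

Emit:
servo_tool([
  [[0,-0.0003,0.002,0],[0,0,0.002,0],[0,0,0,0],[0,0,0,0]],
])

```text
time_s: 10.85
tool_pos: [0.4626, 0.1497, 0.1281]
eef_rot: [-1.069, -2.954, 0.001]
wrist_force: [-2.2, -2.3, 1.2]
gripper_width: 0.0152
grip_force: 59.2
```

```bash
python3 f.py
```

```text
[0.4626 0.1497 0.1281] F tool [ 0.15 -3.18 -1.19] T tool [ 0.824  0.105 -0.005] yaw 140.22
```

Emit:
servo_tool([
  [[0,-0.0008,0.002,0],[0,0,0,0],[0,0,0,0]],
])

```text
time_s: 11.15
tool_pos: [0.4624, 0.1494, 0.1264]
eef_rot: [1.068, 2.954, 0.0]
wrist_force: [-1.6, -1.4, 2.7]
gripper_width: 0.0154
grip_force: 59.4
```

```bash
python3 f.py
```

```text
[0.4624 0.1494 0.1264] F tool [ 0.37 -2.09 -2.74] T tool [ 0.543  0.099 -0.036] yaw 140.24
```

Emit:
servo_tool([
  [[0,-0.0006,0.002,0],[0,0,0.002,0],[0,0,0,0],[0,0,0,0]],
])

```text
time_s: 11.55
tool_pos: [0.4623, 0.1493, 0.1225]
eef_rot: [1.068, 2.954, 0.001]
wrist_force: [-1.2, -0.9, 7.0]
gripper_width: 0.0152
grip_force: 59.9
```

```bash
python3 f.py
```

```text
[0.4623 0.1493 0.1225] F tool [ 0.38 -1.46 -6.97] T tool [ 0.319  0.22  -0.023] yaw 140.25
```

Emit:
servo_tool([
  [[0,-0.0003,0.002,0],[0,0,0,0],[0,0,0,0]],
])

```text
time_s: 11.85
tool_pos: [0.4623, 0.1492, 0.1206]
eef_rot: [1.068, 2.953, 0.002]
wrist_force: [-2.4, -0.6, 8.7]
gripper_width: 0.0153
grip_force: 60.2
```

Emit:
servo_tool([
  [[0,0,0.0015,0],[0,0,0,0],[0,0,0,0]],
])

```text
time_s: 12.15
tool_pos: [0.4622, 0.1492, 0.1192]
eef_rot: [1.068, 2.953, 0.002]
wrist_force: [-2.7, 0.2, 9.6]
gripper_width: 0.0155
grip_force: 60.3
```

Emit:
servo_tool([
  [[0,0,0.0015,0],[0,0,0,0],[0,0,0,0]],
])

```text
time_s: 12.45
tool_pos: [0.4623, 0.1492, 0.1178]
eef_rot: [1.068, 2.953, 0.002]
wrist_force: [-2.3, -0.2, 10.7]
gripper_width: 0.0147
grip_force: 60.5
```

Emit:
servo_tool([
  [[0,0,0.0015,0],[0,0,0,0],[0,0,0,0]],
])

```text
time_s: 12.75
tool_pos: [0.4623, 0.1493, 0.1164]
eef_rot: [1.068, 2.953, 0.003]
wrist_force: [-2.2, 0.1, 11.7]
gripper_width: 0.0154
grip_force: 60.6
```

Emit:
servo_tool([
  [[0,0,0.0015,0],[0,0,0,0],[0,0,0,0]],
])

```text
time_s: 13.05
tool_pos: [0.4624, 0.1493, 0.1149]
eef_rot: [1.068, 2.953, 0.003]
wrist_force: [-2.7, 0.1, 13.1]
gripper_width: 0.016
grip_force: 60.8
```

Emit:
servo_tool([
  [[0,0,0.0015,0],[0,0,0,0],[0,0,0,0]],
])

```text
time_s: 13.35
tool_pos: [0.4624, 0.1493, 0.1135]
eef_rot: [1.068, 2.953, 0.003]
wrist_force: [-3.0, 0.3, 15.8]
gripper_width: 0.0151
grip_force: 61.0
```

Emit:
servo_tool([
  [[0,0,0.0015,0],[0,0,0,0],[0,0,0,0]],
])

```text
time_s: 13.65
tool_pos: [0.4623, 0.1493, 0.1117]
eef_rot: [1.068, 2.953, 0.002]
wrist_force: [-1.6, -0.5, 6.6]
gripper_width: 0.0151
grip_force: 60.9
```

It clicked: the push fell from 15.8 N to 6.6 N. I'll ease up so the spring relaxes before turning.

Emit:
servo_tool([
  [[0,0,-0.002,0],[0,0,-0.002,0],[0,0,-0.001,0],[0,0,0,0],[0,0,0,0]],
])

```text
time_s: 14.15
tool_pos: [0.462, 0.149, 0.1163]
eef_rot: [1.068, 2.954, 0.001]
wrist_force: [0.2, 1.0, 2.2]
gripper_width: 0.015
grip_force: 60.3
```

```bash
python3 f.py
```

```text
[0.462  0.149  0.1163] F tool [ 0.43  0.89 -2.18] T tool [-0.164  0.101  0.025] yaw 140.25
```

Emit:
servo_tool([
  [[0,0,0,0.6],[0,0,0,0.7],[0,0,0,0.7],[0,0,0,0],[0,0,0,0]],
])

```text
time_s: 14.65
tool_pos: [0.4618, 0.1493, 0.1162]
eef_rot: [1.367, 2.828, 0.001]
wrist_force: [-0.1, 4.3, 2.4]
gripper_width: 0.015
grip_force: 60.3
```

```bash
python3 f.py
```

```text
[0.4618 0.1493 0.1162] F tool [ 3.4   2.57 -2.42] T tool [-0.519  0.775 -0.005] yaw 128.39
```

Emit:
servo_tool([
  [[0.0008,0.0006,0,0.7],[0,0,0,0.8],[0,0,0,1],[0,0,0,0],[0,0,0,0]],
])

```text
time_s: 15.15
tool_pos: [0.462, 0.1497, 0.1163]
eef_rot: [1.723, 2.626, 0.0]
wrist_force: [1.4, 1.5, 2.4]
gripper_width: 0.0152
grip_force: 60.3
```

```bash
python3 f.py
```

```text
[0.462  0.1497 0.1163] F tool [ 0.83  1.9  -2.38] T tool [-0.456  0.26   0.018] yaw 113.45
```

Emit:
servo_tool([
  [[0.0003,0.0006,0,0.8],[0,0,0,0.8],[0,0,0,0.9],[0,0,0,0],[0,0,0,0]],
])

```text
time_s: 15.65
tool_pos: [0.4623, 0.15, 0.1163]
eef_rot: [2.051, 2.379, 0.0]
wrist_force: [2.4, -0.2, 3.3]
gripper_width: 0.0153
grip_force: 60.3
```

```bash
python3 f.py
python3 - <<'E'
from h import *
t=cap('top','tturn');s=cap('scene','sturn')
i=cv2.imread('pics/sturn.png')[130:230,280:390];j=cv2.imread('pics/tturn.png')[190:290,140:250]
cv2.imwrite('pics/crop4.png',cv2.resize(np.hstack([i,j]),None,fx=3.6,fy=3.6,interpolation=cv2.INTER_CUBIC))
E
```

```text
[0.4623 0.15   0.1163] F tool [-0.59  2.38 -3.3 ] T tool [-0.414 -0.055 -0.027] yaw 98.47
```

View pics/crop4.png

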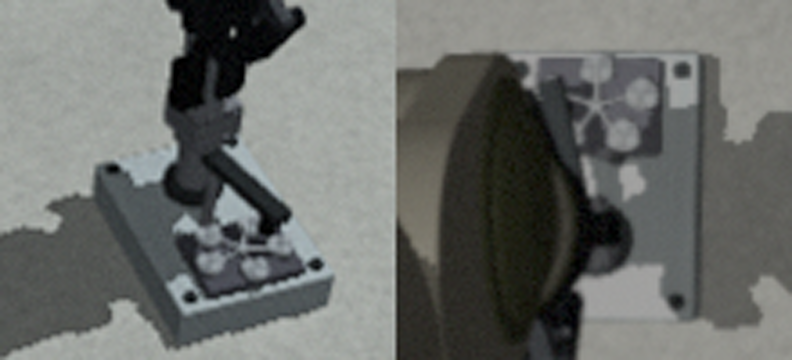

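The arm turns with the knob and is now near the moulding's edge (top crop ≈(560,100)). On to the stop, watching torque about z.

Emit:
servo_tool([
  [[0,0.0005,0,0.7],[0,0,0,0.7],[0,0,0,0],[0,0,0,0]],
])

```text
time_s: 16.15
tool_pos: [0.4626, 0.1501, 0.1163]
eef_rot: [2.221, 2.221, -0.0]
wrist_force: [2.0, -0.3, 2.9]
gripper_width: 0.0151
grip_force: 60.3
```

```bash
python3 f.py
```

```text
[0.4626 0.1501 0.1163] F tool [-0.34  2.05 -2.88] T tool [-0.465 -0.142 -0.039] yaw 90.01
```

Emit:
servo_tool([
  [[0,0.0004,0,0.3],[0,0,0,0.2],[0,0,0,0],[0,0,0,0]],
])

```text
time_s: 16.55
tool_pos: [0.4627, 0.1501, 0.1163]
eef_rot: [-2.282, -2.16, 0.001]
wrist_force: [0.1, -1.3, 3.0]
gripper_width: 0.015
grip_force: 60.3
```

```bash
python3 f.py
```

```text
[0.4627 0.1501 0.1163] F tool [-1.34  0.18 -2.99] T tool [-0.198 -0.285 -0.097] yaw 86.85
```

Emit:
servo_tool([
  [[0,0,0,0.3],[0,0,0,0.2],[0,0,0,0],[0,0,0,0]],
])

```text
time_s: 16.95
tool_pos: [0.4628, 0.1502, 0.1163]
eef_rot: [2.338, 2.099, -0.0]
wrist_force: [1.4, -1.7, 1.4]
gripper_width: 0.0151
grip_force: 60.3
```

```bash
python3 f.py
```

```text
[0.4628 0.1502 0.1163] F tool [-1.55  1.62 -1.42] T tool [-0.24  -0.451 -0.018] yaw 83.84
```

Emit:
servo_tool([
  [[0,0,0,0.3],[0,0,0,0.2],[0,0,0,0]],
])

```text
time_s: 17.25
tool_pos: [0.4629, 0.1502, 0.1162]
eef_rot: [2.392, 2.036, -0.0]
wrist_force: [1.9, -3.1, 2.6]
gripper_width: 0.0148
grip_force: 60.4
```

```bash
python3 f.py;python3 - <<'E'
from h import *
s=cap('scene','sturn2')
E
```

```text
[0.4629 0.1502 0.1162] F tool [-2.79  2.35 -2.62] T tool [-0.303 -0.556 -0.354] yaw 80.8
```

Torque has risen to 0.35 N m, so the arm is against the stop. I'll relax the spring, let go and retreat.

Emit:
servo_tool([
  [[0,0,-0.001,0],[0,0,0,0]],
])

```text
time_s: 17.5
tool_pos: [0.4629, 0.1502, 0.1173]
eef_rot: [2.391, 2.037, -0.0]
wrist_force: [0.7, -2.8, 2.6]
gripper_width: 0.0153
grip_force: 60.3
```

Emit:
servo_tool([
  [[0,0,0,0],[0,0,0,0],[0,0,0,0],[0,0,0,0],[0,0,0,0],[0,0,0,0]],
], grip=-0.2)

```text
time_s: 18.1
tool_pos: [0.4629, 0.1503, 0.1173]
eef_rot: [-2.392, -2.037, 0.0]
wrist_force: [0.4, -0.5, 0.5]
gripper_width: 0.0513
grip_force: 0.0
```

Emit:
servo_tool([
  [[0,0,-0.01,0],[0,0,-0.02,0],[0,0,-0.03,0],[0,0,-0.03,0],[0,0,-0.03,0],[0.03,0,0,0],[0.03,0,0,0],[0.03,0,0,0],[0.03,0,0,0],[0,0,0,0],[0,0,0,0]],
])

```text
time_s: 19.2
tool_pos: [0.4817, 0.2689, 0.2376]
eef_rot: [2.39, 2.038, -0.001]
wrist_force: [-0.6, -0.6, -0.4]
gripper_width: 0.0513
grip_force: 0.0
```

```bash
python3 f.py
python3 - <<'E'
from h import *
t=cap('top','tend');s=cap('scene','send');w=cap('wrist','wend')
i=cv2.imread('pics/send.png')[125:225,285:385];j=cv2.imread('pics/tend.png')[190:290,140:240]
cv2.imwrite('pics/crop5.png',cv2.resize(np.hstack([i,j]),None,fx=4,fy=4,interpolation=cv2.INTER_CUBIC))
E
```

```text
[0.4817 0.2689 0.2376] F tool [-0.68 -0.51  0.4 ] T tool [ 0.014 -0.038  0.036] yaw 80.9
```

View pics/crop5.png

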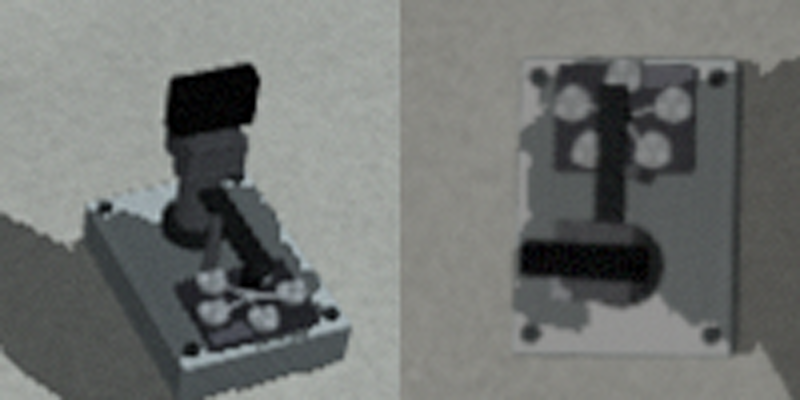

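The knob sits on the spindle and the arm lies along the jig's x over the moulding. One last check, of the stop gap and the seating, in the wrist view.

Run:
```python
from h import *
w=load('wend'); u,v=proj(w,[.50,.15,.08])[0].astype(int); print(u,v)
y0=max(0,v-70);x0=max(0,u-90); c=w['img'][y0:y0+140,x0:x0+180,::-1]; print(x0,y0)
cv2.imwrite('pics/crop6.png',cv2.resize(np.ascontiguousarray(c),None,fx=4,fy=4,interpolation=cv2.INTER_CUBIC))
```

```text
309 305
219 235
```

View pics/crop6.png

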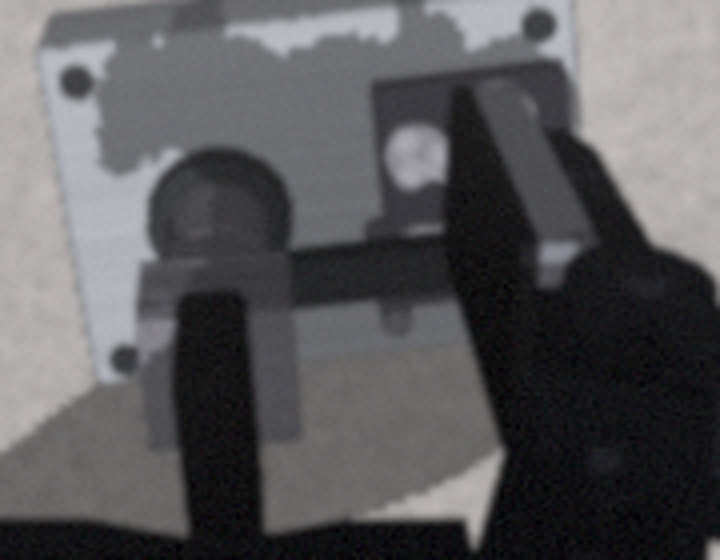

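The arm's edge is parallel to the base edge (both ≈ -5° in the image), with the stop pin at (397,320) right against its side. The knob is seated and the gripper is clear, so I'm handing in.

```bash
python3 -c "
from plant import robot
print(robot.job_done())"
```

```text
the job is handed in; nothing more can be done
None
```

The winged knob is clicked home on the square drive and turned clockwise until the swing arm lies over the lens moulding against its stop pin; I let go and handed the job in after about 19 s of robot time (no verdict shown).

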